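Rock-test canister lids on a slab, sort them and tally the warped ones

ROBOT

A 6-joint arm with a two-finger parallel gripper is mounted at the origin on the work surface. World frame = base frame: x ahead of the robot, y to its left, z up, the work surface at z = 0. Lengths are in m, angles in rad, forces in N, time in s.
With the tool pointing down it reaches from about 0.25 to 0.85 m from the base axis. Payload 12.5 kg.
Tool frame: the origin (TCP) lies at the very end of the fingers, on their centre line; the grasp point (between the pads) lies arm.grip_point_offset behind it (arm.grip_point_offset is the distance from the TCP to the grasp point, in m); y points along the fingers, x is the direction in which the jaws open and shut, and the axes are right-handed (so a half turn about y gives the same grasp; the last joint's range is limited). The gripper opens to 93 mm and grips with 3 to 60 N. Pads are 15 mm wide; open, the fingers measure 128 mm over their backs; the gripper's body (75 mm by 188 mm) begins 65 mm behind the grasp point.
Start: joints at [1.236, 0.351, 1.652, -0, 1.139, -0.085], TCP at [0.136, 0.533, 0.219] pointing down, gripper open.
Joint ranges: [-2.75, 2.75], [-0.79, 2.1], [0.01, 2.65], [-1.57, 4.71], [0.07, 3.14], [-2.87, 2.87]. Speed limits (rad/s): [2.22, 2.22, 2.79, 3.14, 3.14, 3.14].

INTERFACE

Orientations are given as a rotation vector (axis times angle).
In Python, from bench import arm, eyes gives the robot as it stands.
- The arm moves only by the tool apply_moves, never from a script. Its argument "motion" is a list that holds one entry, the list of rows, each a list of 5 numbers: the gripper's target within -1 to 1 (shut at 1, half-way at 0, fully open at -1), then the shift along the tool's x, y, z in m, then the turn about the tool's y in rad. A call has 1 to 20 rows; each row shifts and turns the commanded pose from where the row before left it, along the tool's axes as they then stand; what a row does not reach is not made up. A row lasts 1/8 s, in which the tool goes at most 62.5 mm and 10.7 degrees, less where a joint would pass 70% of its speed; a pose out of reach is approached as far as the arm can. A call with a gripper value outside its range is refused whole. The fingers move at their own pace and stop on an object; "squeeze" is the grip in N (left out, the last holds). Time passes only in rows, so rows that do not move let the fingers close. It gives the time, the measured TCP pose, the force and the opening at its end, in the units of the state.
- arm.get_obs(): the state, without advancing time (a new reading comes with each control period).
- eyes.capture(name): name is "side" or "top" or "wrist"; returns a dict with "img" (384x512x3 uint8, red, green, blue), "fovy" (degrees; the focal length in pixels is half the picture's height over the tangent of half this angle, whatever the lens; pixels are square), "cx", "cy" (the principal point, pixels), "k1" (the pictures are not rectified: a ray, as slopes to the right and down, at radius r is drawn at 1 + k1 r^2 times it, then the intrinsics apply), "R" (3x3) and "t" (3): a world point X has camera coordinates R X + t. Camera axes: x right, y down, z forward; pixel columns grow to the right and rows downward; lengths in m; the calibration is good to about 2 mm. A picture is of the moment at which its call begins. There is no depth.
- arm.close_job(): hands the job in, once; it reports no verdict.
The state is a dict: "t": time; "q": joint angles; "qd": joint speeds; "tau": joint torques, N m; "tcp_pos": TCP position; "ee_rot": TCP orientation; "wrist_force": force on the tool from outside, world axes, zero at the start; "wrist_torque": the same for the moment, N m; "finger_gap": finger opening in m.
Only numpy, scipy, OpenCV 4.12 (cv2) and the standard library are available. Lean on these libraries where they do the work, as an engineer would, in place of code of your own. Each camera call takes 0.05 s, during which the arm holds its last target.

TASK

Test the canister lids on the bench one at a time: lay a lid knob-up on the marble slab, press down on its rim with the fingers to see whether it rocks, and put it away, knob up, before testing the next, steady (sound) lids in the aluminium tray and rocking (warped) lids in the red flap box. When all are put away, lift the tally slide's knob out of its parking notch and drop it fully into the notch for the number of warped lids (next to parking is none, then one, two, three). Leave the comb, bangles and canister where they are.

Things in the scene. Friction and masses are not known exactly. Their poses are not given: they have to be found in the camera images.
- lid_a: one of five canister lids alike from above, three or four present (None = absent), sound or warped. Aluminium disc, diameter 76, top face 10 above the underside, with an upright black knob in the middle, diameter 16, from 10 to 36 above the underside; about 0.1 kg. Origin: centre of the underside; z up through the knob.
- lid_b: another lid of the size of lid_a. Any sound lid is flat underneath and stays level where pressed. Any warped lid bulges 6 mm underneath: it rests level on a middle patch of diameter 22, and 1 to 3 N down near its rim tips it about 0.22 rad until the rim touches, the far rim rising 10 mm; let go, it falls back level.
- lid_c: another lid, described at lid_a and lid_b (mm)
- lid_d: another lid, described at lid_a and lid_b (mm)
- lid_e: another lid, described at lid_a and lid_b (mm)
- slab: flat square marble test slab, 180 x 180, top 14 above the bench, fixed. Origin: centre of its underside on the bench; x, y along its sides.
- tray: place for sound lids: low open aluminium tray without a flap, fixed, outside 180 (x) x 110 (y), rim 16 above the bench, walls and floor about 4 thick. Origin: centre of its underside.
- clipbox: place for warped lids: low open square red plastic box, fixed, outside 170 x 170, rim 16 above the bench, walls and floor about 4 thick, its hinged flap standing open along the far (+x) side, outside the walls, leaning outward to 60 above the bench. Origin: centre of its underside. Tray and box may change places.
- tally: fixed slide: wooden channel 54 (x) x 184 (y), steel cover with top 38 above the bench and a 12 wide slot along y. Notches in the floor below at y = -64 (parking, marked by a bar), -32 (none, no mark), 0 (one), +32 (two), +64 (three), with 1, 2, 3 dots. Each 25 long, 9 deep, bottom 6 above the bench. Origin: centre of its underside.
- rider: tally's sliding knob: foot 26 x 20 (y) x 12 captive under the cover, stem diameter 8, black knob diameter 18, from 38 to 64 above the foot's underside. Rises 9 to leave a notch; the cover stops it at 16: lift 12, move along the tally's y, lower. Starts parked; 2.5 play each way; 0.09 kg. Origin: centre of the foot's underside (6 above the tally's when seated).
- notch_none (a point): middle of the bottom of the notch for none (mm: 6 above the tally's underside); the rider's origin comes here
- notch_one (a point): middle of the bottom of the notch for one (mm: 6 above the tally's underside); the rider's origin comes here
- notch_two (a point): middle of the bottom of the notch for two (mm: 6 above the tally's underside); the rider's origin comes here
- notch_three (a point): middle of the bottom of the notch for three (mm: 6 above the tally's underside); the rider's origin comes here
- comb: bystander: stainless steel comb 170 x 47 x 4, loose. Origin: under the middle of its back.
- bangle_1: bystander: glass bangle, outer diameter 68, height 7, loose. Origin: centre of its underside.
- bangle_2: bystander: glass bangle like bangle_1 (mm)
- canister: bystander: upright closed aluminium canister, diameter 84, height 130, loose. Origin: centre of its underside.

How it is judged:
On the way, in this order (a step that is already met when the one before it is completed fails the run):
1. a first lid, lying on the slab, is pressed down off its centre with the fingers (a warped one until it tips) ((((contact force between the fingers and lid_a above 1 N or height (world z) of slab above 9 m) and horizontal distance between the grasp point and lid_a above 0.012 m and contact force between lid_a and slab above 2.5 N) or ((contact force between the fingers and lid_b above 1 N or height (world z) of slab above 9 m) and horizontal distance between the grasp point and lid_b above 0.012 m and contact force between lid_b and slab above 1 N and angle between lid_b's own z axis and vertical above 0.08 rad) or ((contact force between the fingers and lid_c above 1 N or height (world z) of slab above 9 m) and horizontal distance between the grasp point and lid_c above 0.012 m and contact force between lid_c and slab above 1 N and angle between lid_c's own z axis and vertical above 0.08 rad) or ((contact force between the fingers and lid_d above 1 N or height (world z) of slab above 9 m) and horizontal distance between the grasp point and lid_d above 0.012 m and contact force between lid_d and slab above 2.5 N) or ((contact force between the fingers and lid_e above 1 N or height (world z) of slab above 9 m) and horizontal distance between the grasp point and lid_e above 0.012 m and contact force between lid_e and slab above 1 N and angle between lid_e's own z axis and vertical above 0.08 rad))), for 0.1 s.
2. with a lid in its right place, another is rocked so on the slab ((((height (world z) of lid_a above -5 m or height (world z) of slab above 9 m) and horizontal distance between lid_a and tray below 0.056 m and height (world z) of lid_a below 0.02 m and angle between lid_a's own z axis and vertical below 0.6 rad) or ((height (world z) of lid_b above -5 m or height (world z) of slab above 9 m) and horizontal distance between lid_b and clipbox below 0.068 m and height (world z) of lid_b below 0.02 m and angle between lid_b's own z axis and vertical below 0.6 rad) or ((height (world z) of lid_c above -5 m or height (world z) of slab above 9 m) and horizontal distance between lid_c and clipbox below 0.068 m and height (world z) of lid_c below 0.02 m and angle between lid_c's own z axis and vertical below 0.6 rad) or ((height (world z) of lid_d above -5 m or height (world z) of slab above 9 m) and horizontal distance between lid_d and tray below 0.056 m and height (world z) of lid_d below 0.02 m and angle between lid_d's own z axis and vertical below 0.6 rad) or ((height (world z) of lid_e above -5 m or height (world z) of slab above 9 m) and horizontal distance between lid_e and clipbox below 0.068 m and height (world z) of lid_e below 0.02 m and angle between lid_e's own z axis and vertical below 0.6 rad)) and (((contact force between the fingers and lid_a above 1 N or height (world z) of slab above 9 m) and horizontal distance between the grasp point and lid_a above 0.012 m and contact force between lid_a and slab above 2.5 N) or ((contact force between the fingers and lid_b above 1 N or height (world z) of slab above 9 m) and horizontal distance between the grasp point and lid_b above 0.012 m and contact force between lid_b and slab above 1 N and angle between lid_b's own z axis and vertical above 0.08 rad) or ((contact force between the fingers and lid_c above 1 N or height (world z) of slab above 9 m) and horizontal distance between the grasp point and lid_c above 0.012 m and contact force between lid_c and slab above 1 N and angle between lid_c's own z axis and vertical above 0.08 rad) or ((contact force between the fingers and lid_d above 1 N or height (world z) of slab above 9 m) and horizontal distance between the grasp point and lid_d above 0.012 m and contact force between lid_d and slab above 2.5 N) or ((contact force between the fingers and lid_e above 1 N or height (world z) of slab above 9 m) and horizontal distance between the grasp point and lid_e above 0.012 m and contact force between lid_e and slab above 1 N and angle between lid_e's own z axis and vertical above 0.08 rad))), for 0.1 s.
3. with all other lids in their right places, the last one is rocked so on the slab ((((contact force between the fingers and lid_a above 1 N or height (world z) of slab above 9 m) and horizontal distance between the grasp point and lid_a above 0.012 m and contact force between lid_a and slab above 2.5 N and horizontal distance between each of lid_b, lid_c, lid_e and clipbox below 0.068 m and height (world z) of each of lid_b, lid_c, lid_d, lid_e below 0.02 m and angle between each of lid_b, lid_c, lid_d, lid_e's own z axis and vertical below 0.6 rad and horizontal distance between lid_d and tray below 0.056 m) or ((contact force between the fingers and lid_b above 1 N or height (world z) of slab above 9 m) and horizontal distance between the grasp point and lid_b above 0.012 m and contact force between lid_b and slab above 1 N and angle between lid_b's own z axis and vertical above 0.08 rad and horizontal distance between each of lid_a, lid_d and tray below 0.056 m and height (world z) of each of lid_a, lid_c, lid_d, lid_e below 0.02 m and angle between each of lid_a, lid_c, lid_d, lid_e's own z axis and vertical below 0.6 rad and horizontal distance between each of lid_c, lid_e and clipbox below 0.068 m) or ((contact force between the fingers and lid_c above 1 N or height (world z) of slab above 9 m) and horizontal distance between the grasp point and lid_c above 0.012 m and contact force between lid_c and slab above 1 N and angle between lid_c's own z axis and vertical above 0.08 rad and horizontal distance between each of lid_a, lid_d and tray below 0.056 m and height (world z) of each of lid_a, lid_b, lid_d, lid_e below 0.02 m and angle between each of lid_a, lid_b, lid_d, lid_e's own z axis and vertical below 0.6 rad and horizontal distance between each of lid_b, lid_e and clipbox below 0.068 m) or ((contact force between the fingers and lid_d above 1 N or height (world z) of slab above 9 m) and horizontal distance between the grasp point and lid_d above 0.012 m and contact force between lid_d and slab above 2.5 N and horizontal distance between lid_a and tray below 0.056 m and height (world z) of each of lid_a, lid_b, lid_c, lid_e below 0.02 m and angle between each of lid_a, lid_b, lid_c, lid_e's own z axis and vertical below 0.6 rad and horizontal distance between each of lid_b, lid_c, lid_e and clipbox below 0.068 m) or ((contact force between the fingers and lid_e above 1 N or height (world z) of slab above 9 m) and horizontal distance between the grasp point and lid_e above 0.012 m and contact force between lid_e and slab above 1 N and angle between lid_e's own z axis and vertical above 0.08 rad and horizontal distance between each of lid_a, lid_d and tray below 0.056 m and height (world z) of each of lid_a, lid_b, lid_c, lid_d below 0.02 m and angle between each of lid_a, lid_b, lid_c, lid_d's own z axis and vertical below 0.6 rad and horizontal distance between each of lid_b, lid_c and clipbox below 0.068 m))), for 0.1 s.
4. with every lid in its right place, the tally knob is lifted clear of the notches (horizontal distance between each of lid_a, lid_d and tray below 0.056 m and height (world z) of each of lid_a, lid_b, lid_c, lid_d, lid_e below 0.02 m and angle between each of lid_a, lid_b, lid_c, lid_d, lid_e's own z axis and vertical below 0.6 rad and horizontal distance between each of lid_b, lid_c, lid_e and clipbox below 0.068 m and z of rider in the frame of tally above 0.0148 m), for 0.1 s.
At the end, for the whole second after the job is handed in: Sound lids lie in the tray, warped ones in the flap box (centre within 56 mm of the tray's, 68 mm of the box's, underside under 20 mm above the bench, knob within 0.6 rad of upright), at rest; the tally knob is down within 7 mm of the notch for the number of warped lids (horizontal distance between each of lid_a, lid_d and tray below 0.056 m and height (world z) of each of lid_a, lid_b, lid_c, lid_d, lid_e below 0.02 m and angle between each of lid_a, lid_b, lid_c, lid_d, lid_e's own z axis and vertical below 0.6 rad and horizontal distance between each of lid_b, lid_c, lid_e and clipbox below 0.068 m and linear speed of each of lid_a, lid_b, lid_c, lid_d, lid_e, rider below 0.05 m/s and ((height (world z) of each of lid_b, lid_c, lid_e above 9 m and distance between rider and notch_none below 0.007 m) or ((height (world z) of lid_b above -5 m or height (world z) of slab above 9 m) and height (world z) of each of lid_c, lid_e above 9 m and distance between rider and notch_one below 0.007 m) or ((height (world z) of lid_c above -5 m or height (world z) of slab above 9 m) and height (world z) of each of lid_b, lid_e above 9 m and distance between rider and notch_one below 0.007 m) or ((height (world z) of lid_e above -5 m or height (world z) of slab above 9 m) and height (world z) of each of lid_b, lid_c above 9 m and distance between rider and notch_one below 0.007 m) or ((height (world z) of lid_b above -5 m or height (world z) of slab above 9 m) and (height (world z) of lid_c above -5 m or height (world z) of slab above 9 m) and height (world z) of lid_e above 9 m and distance between rider and notch_two below 0.007 m) or ((height (world z) of lid_b above -5 m or height (world z) of slab above 9 m) and (height (world z) of lid_e above -5 m or height (world z) of slab above 9 m) and height (world z) of lid_c above 9 m and distance between rider and notch_two below 0.007 m) or ((height (world z) of lid_c above -5 m or height (world z) of slab above 9 m) and (height (world z) of lid_e above -5 m or height (world z) of slab above 9 m) and height (world z) of lid_b above 9 m and distance between rider and notch_two below 0.007 m) or ((height (world z) of lid_b above -5 m or height (world z) of slab above 9 m) and (height (world z) of lid_c above -5 m or height (world z) of slab above 9 m) and (height (world z) of lid_e above -5 m or height (world z) of slab above 9 m) and distance between rider and notch_three below 0.007 m))); the robot touches nothing.
It fails at once if the comb is shifted by more than 30 mm (distance of comb from where it was at the start of the episode above 0.03 m).
It fails at once if the bangle 1 is shifted by more than 30 mm (distance of bangle_1 from where it was at the start of the episode above 0.03 m).
It fails at once if the bangle 2 is shifted by more than 30 mm (distance of bangle_2 from where it was at the start of the episode above 0.03 m).
It fails at once if the canister is shifted by more than 30 mm (distance of canister from where it was at the start of the episode above 0.03 m).
Of lid_a, lid_b, lid_c, lid_d, lid_e only 3 to 4 are there at a start; the rules pass over those that are not, and their reading is None.
At some moment in a run one of lid_a, lid_b, lid_c, lid_d, lid_e may be knocked a few centimetres aside while the robot is not near it.
Once in a run the grip may slacken for a moment while it holds something.
It also fails if it takes over 210 s, if anything falls off the work surface, if the arm or the gripper's body presses on something with over 40 N, if the wrist force passes 120 N, or if a joint passes its speed limit or range.

## Working session

There is one attempt and no reset: what is moved stays moved. The work goes in short steps, Python scripts to look and compute and a tool call to move; the robot and the scene stay as the last step left them, time stands still between calls to the robot, and variables do not carry over. Pictures are saved under pics/ and viewed, and the job is handed in when it is done.

Besides the shell and the picture viewer there is one more tool, called after ">>>" as name(argument=value, ...), one argument or row to a line, values as JSON. apply_moves: Moves the arm, as the interface text tells. Its arguments: {"type":"object","properties":{"motion":{"type":"array"},"squeeze":{"type":"number"}},"required":["motion"]}

```bash
ls; mkdir -p pics; cat > h.py <<'E'
import numpy as np, cv2
from bench import arm, eyes
def shot(cam,name=None):
    c=eyes.capture(cam)
    if name: cv2.imwrite(f'pics/{name}.png',cv2.cvtColor(np.asarray(c['img']),cv2.COLOR_RGB2BGR))
    return c
def intr(c):
    f=192/np.tan(np.radians(c['fovy'])/2); return f
def ray(c,u,v):
    f=intr(c); d=np.array([(u-c['cx'])/f,(v-c['cy'])/f]); s=d.copy()
    for _ in range(30): s=d/(1+c['k1']*(s@s))
    R=np.array(c['R']);t=np.array(c['t'])
    return -R.T@t, R.T@np.array([s[0],s[1],1])
def onz(c,u,v,z):
    o,d=ray(c,u,v); return o+d*(z-o[2])/d[2]
def proj(c,X):
    p=np.array(c['R'])@np.array(X)+np.array(c['t']); s=p[:2]/p[2]; s=s*(1+c['k1']*(s@s)); f=intr(c)
    return s*f+[c['cx'],c['cy']]
E
python3 - <<'E'
from h import *
for n in('side','top','wrist'):
    c=shot(n,n+'0'); print(n,c['fovy'],c['k1'],-np.array(c['R']).T@c['t'])
print(arm.get_obs(),arm.grip_point_offset)
E
```

```text
pics
side 46.02730289450939 0.018804814544492378 [0.12545414 0.71115877 0.79690541]
top 56.948471747091524 -0.10552137199122535 [0.55034473 0.02279746 1.03059899]
wrist 66.01349892998867 -0.07127280835404855 [0.06212572 0.55065945 0.38343249]
{'t': 0.15, 'q': array([ 1.23639521e+00,  3.51123779e-01,  1.65227067e+00, -2.91284807e-05,
        1.13910601e+00, -8.46166826e-02]), 'qd': array([ 1.08081259e-03, -3.85678173e-04, -9.06225431e-05, -2.99702338e-03,
       -1.54494654e-03, -1.74789234e-04]), 'tau': array([ 2.11760666e-04, -4.97463155e+01, -2.85343570e+01,  6.99320761e-02,
        2.46577238e-02, -1.11842514e-04]), 'tcp_pos': array([0.1358606 , 0.53268024, 0.21822134]), 'ee_rot': array([-1.31758589, -1.02270868,  1.02395462]), 'wrist_force': array([-0.04445884, -0.55008594,  1.30095452]), 'wrist_torque': array([-0.00530369, -0.03431767, -0.02090779]), 'finger_gap': 0.09268935829543208} 0.0188
```

View pics/top0.png

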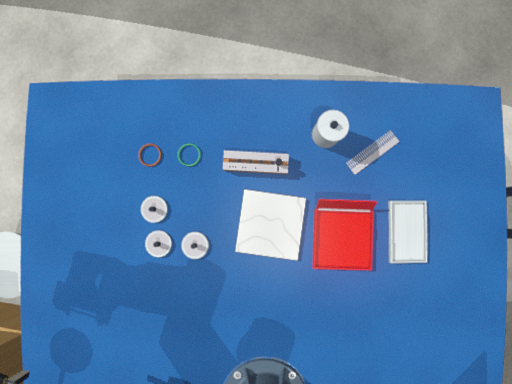

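View pics/side0.png

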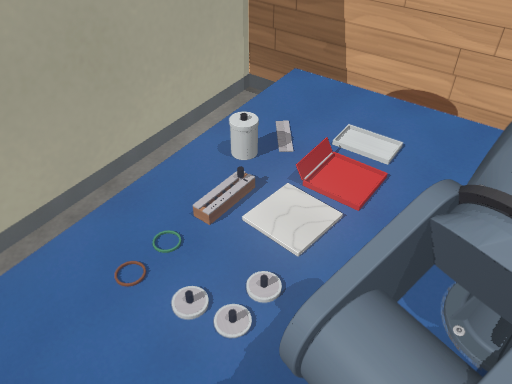

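View pics/wrist0.png

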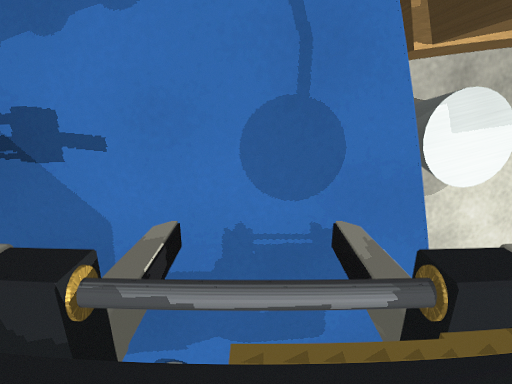

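```bash
python3 - <<'E'
from scipy.spatial.transform import Rotation as R
from bench import arm
o=arm.get_obs(); print(R.from_rotvec(o['ee_rot']).as_matrix().round(3))
E
```

```text
[[ 0.247 -0.    -0.969]
 [ 0.969 -0.001  0.247]
 [-0.001 -1.     0.   ]]
```

The top view shows three lids at about (153,209), (158,243) and (195,245). The slab is at (271,225), the box at (344,235) and the tray at (408,232). The tally is at (256,161), with its rider at (279,162) on the right.

```bash
cat > det.py <<'E'
from h import *
def blobs(c,m,amin=60):
    m=m.astype(np.uint8)*255
    cs,_=cv2.findContours(m,cv2.RETR_EXTERNAL,cv2.CHAIN_APPROX_NONE)
    return [k for k in cs if cv2.contourArea(k)>amin]
def masks(c):
    im=cv2.GaussianBlur(np.asarray(c['img']),(3,3),0); hsv=cv2.cvtColor(im,cv2.COLOR_RGB2HSV).astype(int)
    light=(hsv[...,1]<70)&(hsv[...,2]>130)
    red=((hsv[...,0]<8)|(hsv[...,0]>172))&(hsv[...,1]>150)&(hsv[...,2]>90)
    return light,red,hsv
E
python3 - <<'E'
from det import *
c=shot('top'); L,Rd,h=masks(c)
for nm,m in(('L',L),('R',Rd)):
  for k in blobs(c,m):
    x,y,w,hh=cv2.boundingRect(k)
    if y<90 : continue
    z=0.01
    P=np.array([onz(c,u,v,z)[:2] for u,v in k[:,0]],dtype=np.float32)
    r=cv2.minAreaRect(P); (cx,cy),rad=cv2.minEnclosingCircle(P)
    print(nm,(x,y,w,hh),'rect',np.round(r[0],4),np.round(r[1],3),round(r[2],1),'circ',round(cx,4),round(cy,4),round(rad,4))
big=cv2.resize(np.asarray(c['img'])[130:280,120:440],None,fx=2.5,fy=2.5,interpolation=cv2.INTER_CUBIC)
cv2.imwrite('pics/topz.png',big[...,::-1])
E
```

```text
L (229, 369, 16, 15) rect [0.0703 0.0749] [0.039 0.047] 64.5 circ 0.0711 0.0806 0.0251
L (507, 239, 5, 62) rect [ 0.3739 -0.7501] [0.189 0.015] 0.8 circ 0.3739 -0.7506 0.0946
L (181, 232, 28, 27) rect [0.4521 0.2031] [0.075 0.078] 0.7 circ 0.4523 0.2027 0.0397
L (145, 230, 27, 27) rect [0.4563 0.3097] [0.075 0.076] 0.8 circ 0.4558 0.3095 0.0393
L (388, 201, 40, 62) rect [ 0.4931 -0.4194] [0.18  0.119] 0.3 circ 0.4931 -0.4193 0.1061
L (507, 197, 5, 31) rect [ 0.5509 -0.7506] [0.014 0.092] 88.8 circ 0.5509 -0.7524 0.0466
L (141, 196, 27, 27) rect [0.5546 0.3232] [0.076 0.077] 0.7 circ 0.5552 0.324 0.0395
L (235, 189, 71, 72) rect [ 0.5131 -0.0157] [0.184 0.184] 82.4 circ 0.513 -0.0151 0.1259
L (223, 150, 66, 24) rect [0.6952 0.0298] [0.189 0.059] 87.6 circ 0.6936 0.0295 0.0971
L (347, 131, 52, 43) rect [ 0.727  -0.3158] [0.043 0.17 ] 36.2 circ 0.7274 -0.316 0.0862
L (312, 110, 37, 37) rect [ 0.7948 -0.1884] [0.094 0.12 ] 45.0 circ 0.7959 -0.1875 0.0607
R (313, 200, 63, 70) rect [ 0.4856 -0.2288] [0.176 0.2  ] 87.6 circ 0.4855 -0.2296 0.1311
```

View pics/topz.png

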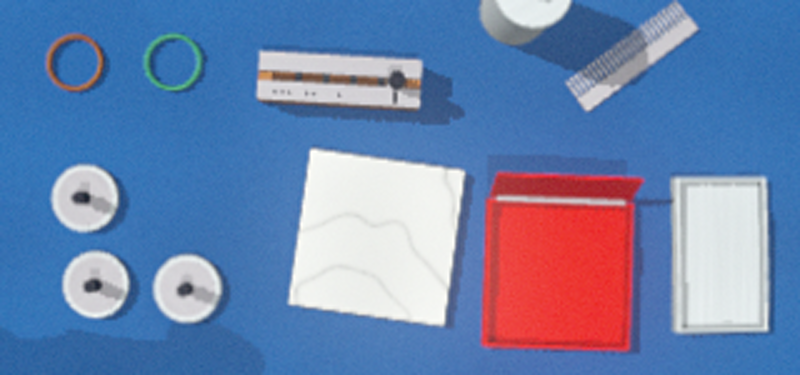

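```bash
python3 - <<'E'
from det import *
c=shot('top'); L,Rd,h=masks(c)
for k in blobs(c,L):
    x,y,w,hh=cv2.boundingRect(k)
    for nm,(px,py),z in(('tally',(256,161),.038),('slab',(271,225),.014),('tray',(408,232),.016)):
        if cv2.pointPolygonTest(k,(px,py),False)>0:
            P=np.array([onz(c,u,v,z)[:2] for u,v in k[:,0]],dtype=np.float32)
            r=cv2.minAreaRect(P); print(nm,np.round(r[0],4),np.round(r[1],3),r[2]); print(cv2.boxPoints(r).round(4).tolist())
# box corners at z=.016
for u,v in((120+484/2.5,130+347/2.5),(120+632/2.5,130+351/2.5),(120+487/2.5,130+199/2.5),(120+636/2.5,130+203/2.5)):
    print('box',onz(c,u,v,.016).round(4))
# dark rider knob in top, z=.07
d=(h[...,2]<80); d[:150]=0;d[176:]=0
for k in blobs(c,d,8):
    print('dark',cv2.boundingRect(k),onz(c,*k[:,0].mean(0),.07).round(4))
s=shot('side'); L,Rd,h=masks(s)
for k in blobs(s,L,400):
    x,y,w,hh=cv2.boundingRect(k)
    if w<45 and y>250:
        P=np.array([onz(s,u,v,.01)[:2] for u,v in k[:,0]],dtype=np.float32)
        print('side lid',(x,y,w,hh),np.round(cv2.minEnclosingCircle(P)[0],4),cv2.minEnclosingCircle(P)[1],np.round(cv2.minAreaRect(P)[0],4))
E
```

```text
tray [ 0.4935 -0.4173] [0.18  0.117] 0.9222640991210938
[[0.4023999869823456, -0.36010000109672546], [0.4043000042438507, -0.4772999882698059], [0.5845000147819519, -0.47440001368522644], [0.5825999975204468, -0.3571999967098236]]
slab [ 0.5133 -0.0155] [0.183 0.183] 82.39981842041016
[[0.4106000065803528, -0.09430000185966492], [0.5917999744415283, -0.1185000017285347], [0.6159999966621399, 0.06319999694824219], [0.43479999899864197, 0.08739999681711197]]
box [ 0.3871 -0.1393  0.016 ]
box [ 0.3817 -0.3119  0.016 ]
box [ 0.5566 -0.1422  0.016 ]
box [ 0.5528 -0.3167  0.016 ]
side lid (482, 352, 30, 32) [0.0016 0.1123] 0.04898524656891823 [-0.0128  0.1168]
side lid (214, 304, 38, 34) [0.4572 0.3117] 0.039180073887109756 [0.4572 0.312 ]
side lid (171, 286, 38, 34) [0.5567 0.3285] 0.041329581290483475 [0.5559 0.3287]
side lid (246, 271, 36, 32) [0.4536 0.2069] 0.04180450364947319 [0.4528 0.207 ]
```

>>> apply_moves(
  motion=[
    [[0,0,0,0,-0.125],[0,0,0,0,-0.125],[0,-0.033,0.008,-0.032,0],[0,-0.033,0.008,-0.032,0],[0,-0.033,0.008,-0.032,0],[0,-0.033,0.008,-0.032,0],[0,-0.033,0.008,-0.032,0],[0,-0.033,0.008,-0.032,0],[0,-0.033,0.008,-0.032,0],[0,-0.033,0.008,-0.032,0],[0,-0.033,0.008,-0.032,0],[0,-0.033,0.008,-0.032,0],[0,0,0,0,0],[0,0,0,0,0]],
  ],
  squeeze=15,
)

```text
t: 2.05
tcp_pos: [0.4557, 0.2032, 0.1386]
ee_rot: [-1.209, -1.209, 1.209]
wrist_force: [0.3, -0.5, -0.2]
finger_gap: 0.0467
```

```bash
python3 - <<'E'
from h import *
from scipy.spatial.transform import Rotation as R
shot('wrist','w1'); o=arm.get_obs(); print(R.from_rotvec(o['ee_rot']).as_matrix().round(3),o['wrist_force'],o['finger_gap'],o['tcp_pos'],o['q'])
E
```

```text
[[-0.001 -0.    -1.   ]
 [ 1.     0.    -0.001]
 [ 0.    -1.     0.   ]] [-0.31405067 -0.49638595  0.2974337 ] 0.046570352802827626 [0.45552371 0.20350989 0.1387494 ] [ 3.26744566e-01  3.63611429e-01  1.85867401e+00  1.67829077e-04
  9.19374188e-01 -1.24482480e+00]
```

View pics/w1.png

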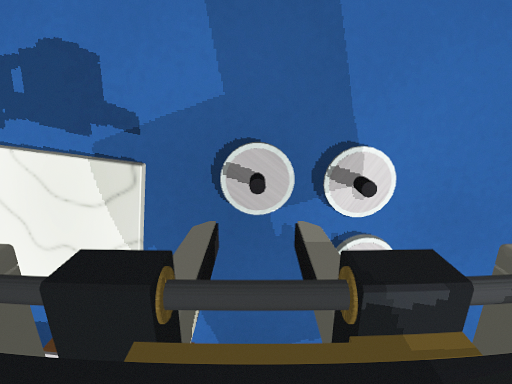

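The wrist view shows the first lid centred near (257,178), with a second at (360,181). I'll measure both from this picture.

```bash
cat >> det.py <<'E'
def lids(c,z=.01,amin=300):
    im=np.asarray(c['img']); hsv=cv2.cvtColor(im,cv2.COLOR_RGB2HSV).astype(int)
    m=((hsv[...,1]<70)&(hsv[...,2]>90)).astype(np.uint8)
    m=cv2.morphologyEx(m,cv2.MORPH_CLOSE,np.ones((5,5)))
    out=[]
    for k in blobs(c,m,amin):
        P=np.array([onz(c,u,v,z)[:2] for u,v in k[:,0]],dtype=np.float32)
        (cx,cy),r=cv2.minEnclosingCircle(P)
        if .034<r<.046: out.append((cv2.boundingRect(k),np.round([cx,cy,r],4),np.round(cv2.minAreaRect(P)[0],4)))
    return out
E
python3 - <<'E'
from det import *
c=shot('wrist')
for l in lids(c): print(l)
E
```

```text
((174, 221, 42, 58), array([0.5325, 0.135 , 0.0426]), array([0.5308, 0.1303]))
((323, 146, 73, 71), array([0.4548, 0.3097, 0.0384]), array([0.4547, 0.3092]))
((220, 142, 74, 73), array([0.4516, 0.203 , 0.0384]), array([0.4516, 0.2029]))
```

>>> apply_moves(
  motion=[
    [[0,0,0.035,0.003,0],[0,0,0.04,0,0],[0,0,0.03,0,0],[0,0,0.02,0,0],[0,0,0,0,0],[0,0,0,0,0],[1,0,0,0,0],[1,0,0,0,0],[1,0,0,0,0],[1,0,0,0,0],[1,0,0,0,0]],
  ],
  squeeze=20,
)

```text
t: 3.52
tcp_pos: [0.4531, 0.203, 0.0138]
ee_rot: [-1.209, -1.21, 1.209]
wrist_force: [0.1, -0.3, 4.1]
finger_gap: 0.0153
```

>>> apply_moves(
  motion=[
    [[1,0,-0.02,0,0],[1,0,-0.03,0,0],[1,-0.044,0,-0.012,0],[1,-0.044,0,-0.012,0],[1,-0.044,0,-0.012,0],[1,-0.044,0,-0.012,0],[1,-0.043,0,-0.012,0],[1,0,0,0,0],[1,0,0,0,0]],
  ],
)

```text
t: 4.65
tcp_pos: [0.5126, -0.0157, 0.0634]
ee_rot: [-1.209, -1.209, 1.209]
wrist_force: [-0.3, -0.3, -0.4]
finger_gap: 0.0156
```

```bash
python3 - <<'E'
from h import *
shot('wrist','w2'); shot('side','s2'); o=arm.get_obs(); print(o['wrist_force'],o['finger_gap'],o['tcp_pos'])
E
```

```text
[ 0.12520647 -0.7634992  -1.87143471] 0.015372912092937186 [ 0.51264183 -0.01510057  0.06350627]
```

View pics/s2.png

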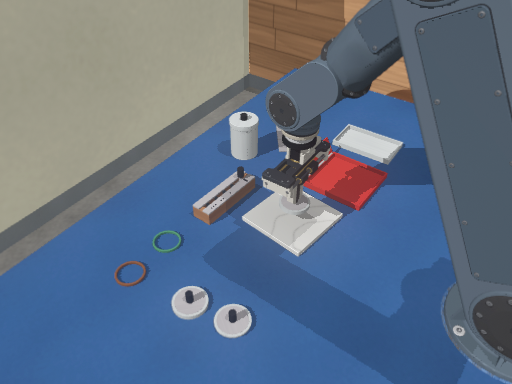

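The lid is held level above the slab at about (297,205). Next I lower it and let go.

>>> apply_moves(
  motion=[
    [[1,0,0.02,0,0],[1,0,0.0145,0,0],[1,0,0,0,0],[1,0,0,0,0],[0.3,0,0,0,0],[0.3,0,0,0,0],[0.3,0,-0.02,0,0],[0.3,0,-0.03,0,0],[1,0,0,0.03,0],[1,0,0,0,0],[1,0,0.02,0,0],[1,0,0.02,0,0],[1,0,0,0,0],[1,0,0,0,0]],
  ],
)

```text
t: 6.5
tcp_pos: [0.4837, -0.0161, 0.0397]
ee_rot: [-1.21, -1.21, 1.209]
wrist_force: [0.1, 0.6, 0.2]
finger_gap: 0.0005
```

```bash
python3 - <<'E'
from h import *
shot('wrist','w3'); c=shot('side','s3'); o=arm.get_obs(); print(o['wrist_force'],o['finger_gap'],o['tcp_pos'])
im=np.asarray(c['img'])[130:260,230:360]; cv2.imwrite('pics/s3z.png',cv2.resize(im,None,fx=4,fy=4,interpolation=cv2.INTER_CUBIC)[...,::-1])
E
```

```text
[ 0.46456902 -1.1901584   0.19279324] 0.0005254809748818986 [ 0.48369905 -0.01610388  0.0398606 ]
```

View pics/w3.png

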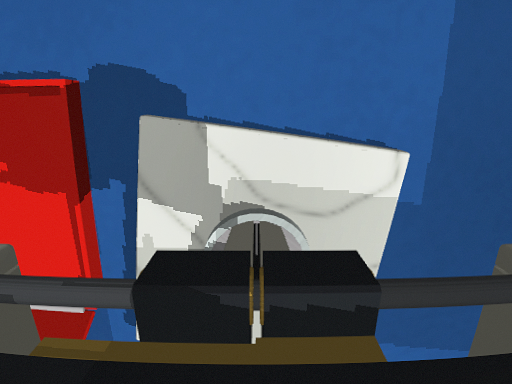

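View pics/s3z.png

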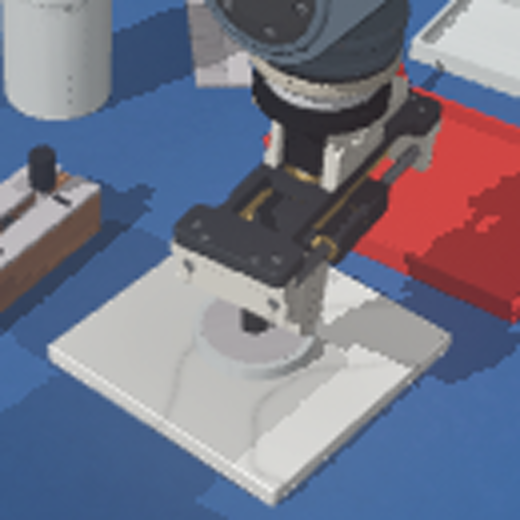

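The closed fingers hang above the near rim of the lid. Now I probe downward.

>>> apply_moves(
  motion=[
    [[1,0,0.014,0,0],[1,0,0.001,0,0],[1,0,0.001,0,0],[1,0,0.001,0,0],[1,0,0,0,0],[1,0,0,0,0]],
  ],
)

```text
t: 7.35
tcp_pos: [0.4838, -0.0161, 0.0241]
ee_rot: [-1.21, -1.211, 1.209]
wrist_force: [-9.6, 0.5, 41.7]
finger_gap: 0.0004
```

```bash
python3 - <<'E'
from h import *
c=shot('side'); o=arm.get_obs(); print(o['wrist_force'],o['tcp_pos'])
im=np.asarray(c['img'])[130:260,230:360]; cv2.imwrite('pics/s4z.png',cv2.resize(im,None,fx=4,fy=4,interpolation=cv2.INTER_CUBIC)[...,::-1])
E
```

```text
[-10.59605837   1.4582877   41.39678474] [ 0.48375664 -0.01608635  0.02407424]
```

View pics/s4z.png

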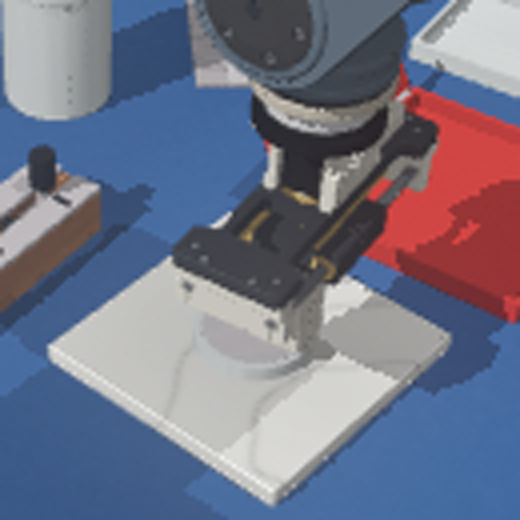

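42 N with the tip stopped at z = 0.0241, the lid's level top, so this lid is sound and goes in the tray. I rise and regrip the knob.

>>> apply_moves(
  motion=[
    [[1,0,-0.015,0,0],[0.3,0,-0.03,0,0],[0.3,0,0,-0.03,0],[0.3,0,0,0,0],[0.3,0,0.02,0,0],[0.3,0,0.02,0,0],[0.3,0,0,0,0],[1,0,0,0,0],[1,0,0,0,0],[1,0,0,0,0],[1,0,-0.02,0,0],[1,0,-0.03,0,0],[1,0,0,0,0]],
  ],
)

```text
t: 9.02
tcp_pos: [0.5141, -0.0161, 0.0787]
ee_rot: [-1.212, -1.212, 1.208]
wrist_force: [-0.2, 0.2, -1.5]
finger_gap: 0.0151
```

>>> apply_moves(
  motion=[
    [[1,0,-0.02,0,0],[1,-0.045,0,0.007,0],[1,-0.045,0,0.007,0],[1,-0.045,0,0.007,0],[1,-0.045,0,0.007,0],[1,-0.045,0,0.007,0],[1,-0.045,0,0.007,0],[1,-0.045,0,0.007,0],[1,-0.045,0,0.007,0],[1,-0.044,0,0.007,0],[1,0,0,0,0],[1,0,0,0,0]],
  ],
)

```text
t: 10.52
tcp_pos: [0.4498, -0.4191, 0.096]
ee_rot: [-1.207, -1.209, 1.209]
wrist_force: [0.1, 0.5, -1.2]
finger_gap: 0.0155
```

```bash
python3 - <<'E'
from h import *
shot('wrist','w5'); o=arm.get_obs(); print(o['wrist_force'],o['finger_gap'],o['tcp_pos'])
E
```

```text
[ 0.0779467   0.03875267 -1.27806443] 0.01561323271086419 [ 0.45002937 -0.41886463  0.09630789]
```

View pics/w5.png

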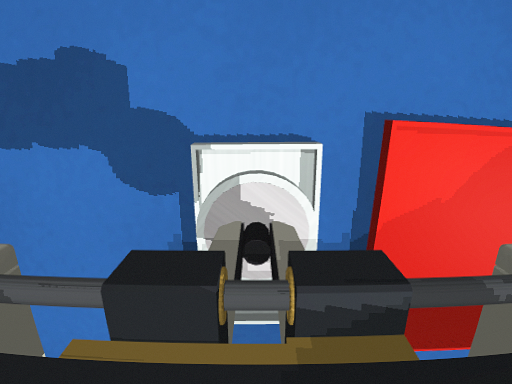

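The lid hangs over the tray, whose outer rim edges are at columns 192 and 322 around row 150.

```bash
python3 - <<'E'
from h import *
c=shot('wrist')
for u,v in((192,145),(322,145),(196,200),(320,200)): print(onz(c,u,v,.016).round(4))
# box
for u,v in((389,122),(367,250)): print(onz(c,u,v,.016).round(4))
E
```

```text
[ 0.4048 -0.473   0.016 ]
[ 0.4047 -0.3648  0.016 ]
[ 0.4528 -0.4722  0.016 ]
[ 0.4527 -0.3637  0.016 ]
[ 0.3852 -0.3099  0.016 ]
[ 0.5015 -0.3164  0.016 ]
```

>>> apply_moves(
  motion=[
    [[1,0,0.03,-0.002,0],[1,0,0.028,0,0],[1,0,0.019,0,0],[1,0,0,0,0],[0.3,0,0,0,0],[0.3,0,0,0,0],[0.3,0,0,0,0],[0.3,0,-0.03,0,0],[0.3,0,-0.05,0,0],[0.3,0,0,0.04,0],[0.3,0,0,0,0],[0.3,0,0,0,0]],
  ],
)

```text
t: 12.12
tcp_pos: [0.4125, -0.4202, 0.1003]
ee_rot: [-1.21, -1.209, 1.209]
wrist_force: [-0.9, -0.6, 0.1]
finger_gap: 0.0322
```

```bash
python3 - <<'E'
from det import *
t=shot('top','t6'); print(lids(t)); print(lids(shot('side')))
im=np.asarray(t['img'])[130:300,120:440]; cv2.imwrite('pics/t6z.png',cv2.resize(im,None,fx=2.5,fy=2.5,interpolation=cv2.INTER_CUBIC)[...,::-1])
shot('wrist','w6')
E
```

```text
[((145, 230, 27, 27), array([0.456 , 0.3096, 0.0394]), array([0.4563, 0.3097])), ((141, 196, 27, 27), array([0.5553, 0.3241, 0.0397]), array([0.5546, 0.3232]))]
[((214, 304, 38, 34), array([0.4578, 0.3118, 0.0394]), array([0.4571, 0.312 ])), ((171, 286, 38, 34), array([0.5565, 0.3282, 0.0416]), array([0.5559, 0.3286]))]
```

View pics/t6z.png

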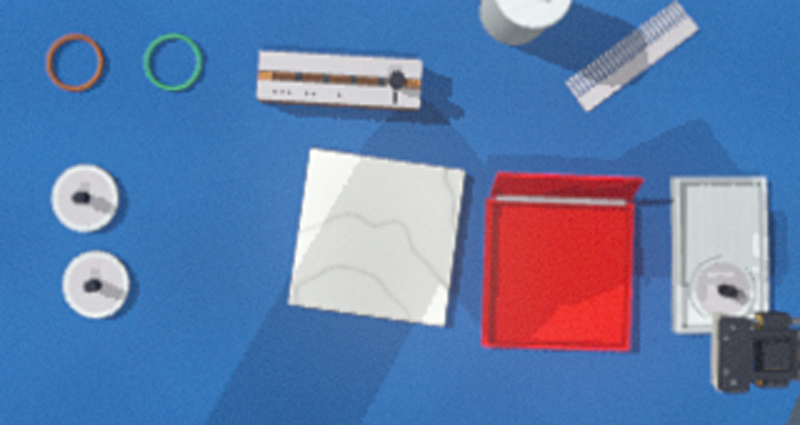

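View pics/w6.png

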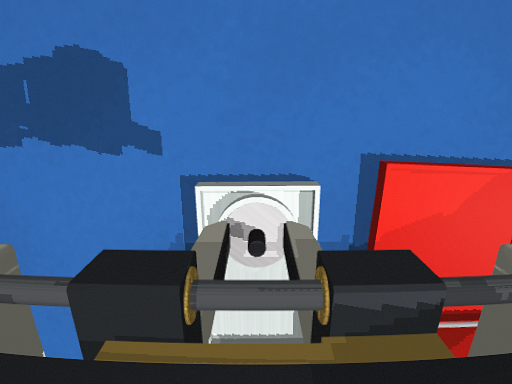

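The first lid lies flat in the tray at (722,288) in the zoom. Now the second lid.

>>> apply_moves(
  motion=[
    [[0.3,0.052,0,-0.003,0],[0.3,0.052,0,-0.003,0],[0.3,0.052,0,-0.003,0],[0.3,0.052,0,-0.003,0],[0.3,0.052,0,-0.003,0],[0.3,0.052,0,-0.003,0],[0.3,0.052,0,-0.003,0],[0.3,0.052,0,-0.003,0],[0.3,0.052,0,-0.003,0],[0.3,0.052,0,-0.003,0],[0.3,0.052,0,-0.003,0],[0.3,0.052,0,-0.003,0],[0.3,0.052,0,-0.003,0],[0.3,0.053,0,-0.003,0],[0.3,0,0,0,0],[0.3,0,0,0,0]],
  ],
)

```text
t: 14.28
tcp_pos: [0.4537, 0.3087, 0.0997]
ee_rot: [-1.209, -1.209, 1.211]
wrist_force: [0.1, -1.0, -0.2]
finger_gap: 0.0325
```

```bash
python3 - <<'E'
from det import *
print(lids(shot('wrist','w7'))); print(arm.get_obs()['tcp_pos'])
E
```

```text
[((244, 289, 74, 55), array([0.5848, 0.3389, 0.0439]), array([0.5836, 0.332 ]))]
[0.45379093 0.30825472 0.09983594]
```

View pics/w7.png

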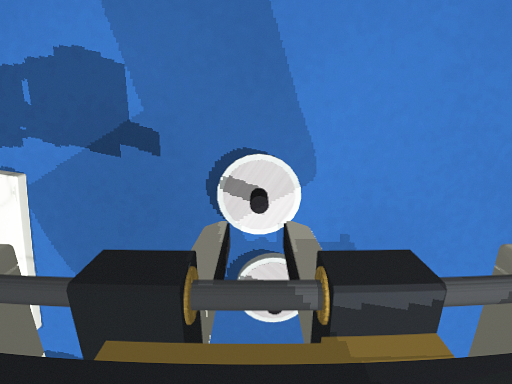

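```bash
python3 - <<'E'
from det import *
c=shot('wrist')
for u,v in((259,154),(259,233),(218,194),(300,194),(259,194)): print(onz(c,u,v,.01).round(4))
print(onz(c,259,203,.036), proj(c,[.455,.309,.01]))
E
```

```text
[0.4176 0.3099 0.01  ]
[0.492  0.3101 0.01  ]
[0.4539 0.273  0.01  ]
[0.4539 0.347  0.01  ]
[0.4539 0.31   0.01  ]
[0.45378283 0.30975919 0.036     ] [257.90160125 195.19914329]
```

The second lid is at (0.454, 0.310), under the gripper. Down, grip, lift and carry to the slab.

>>> apply_moves(
  motion=[
    [[0.3,0.001,0.03,0,0],[0.3,0,0.035,0,0],[0.3,0,0.021,0,0],[0.3,0,0,0,0],[1,0,0,0,0],[1,0,0,0,0],[1,0,0,0,0],[1,0,0,0,0],[1,0,-0.02,0,0],[1,0,-0.03,0,0],[1,-0.046,0,-0.008,0],[1,-0.046,0,-0.008,0],[1,-0.047,0,-0.009,0],[1,-0.047,0,-0.009,0],[1,-0.047,0,-0.009,0],[1,-0.047,0,-0.009,0],[1,-0.046,0,-0.008,0],[1,0,0,0,0],[1,0,0,0,0]],
  ],
)

```text
t: 16.75
tcp_pos: [0.5137, -0.0156, 0.0641]
ee_rot: [-1.209, -1.209, 1.209]
wrist_force: [0.4, -0.1, -1.1]
finger_gap: 0.0156
```

```bash
python3 - <<'E'
from h import *
c=shot('side'); o=arm.get_obs(); print(o['wrist_force'],o['finger_gap'],o['tcp_pos'])
im=np.asarray(c['img'])[130:260,230:360]; cv2.imwrite('pics/s8z.png',cv2.resize(im,None,fx=4,fy=4,interpolation=cv2.INTER_CUBIC)[...,::-1])
E
```

```text
[-1.05955633  0.75181177 -2.24817436] 0.01520695183464333 [ 0.51374846 -0.0152329   0.0641353 ]
```

View pics/s8z.png

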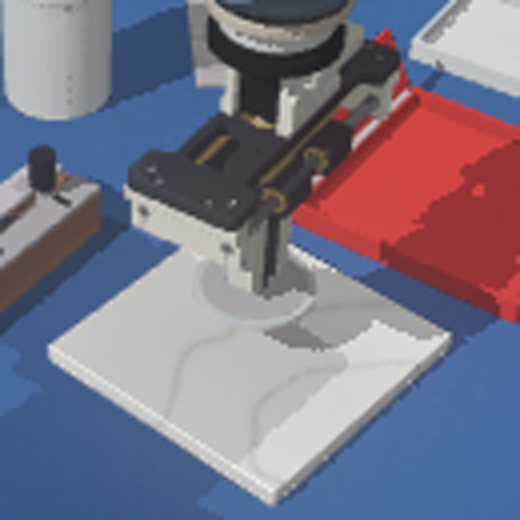

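The second lid is held level above the slab. I lower it, release it and move the closed fingers over the rim.

>>> apply_moves(
  motion=[
    [[1,0,0.02,0,0],[1,0,0.0155,0,0],[1,0,0,0,0],[1,0,0,0,0],[0.3,0,0,0,0],[0.3,0,0,0,0],[0.3,0,-0.02,0,0],[0.3,0,-0.03,0,0],[1,0,0,0.03,0],[1,0,0,0,0],[1,0,0.02,0,0],[1,0,0.03,0,0],[1,0,0,0,0],[1,0,0,0,0]],
  ],
)

```text
t: 18.55
tcp_pos: [0.4848, -0.0161, 0.0293]
ee_rot: [-1.21, -1.21, 1.209]
wrist_force: [-0.6, 0.0, -0.2]
finger_gap: 0.0005
```

>>> apply_moves(
  motion=[
    [[1,0,0.004,0,0],[1,0,0.001,0,0],[1,0,0.001,0,0],[1,0,0,0,0],[1,0,0,0,0]],
  ],
)

```text
t: 19.18
tcp_pos: [0.484, -0.016, 0.0227]
ee_rot: [-1.209, -1.209, 1.209]
wrist_force: [-1.2, -0.3, 2.9]
finger_gap: 0.0005
```

```bash
python3 - <<'E'
from h import *
c=shot('side'); o=arm.get_obs(); print(o['wrist_force'],o['tcp_pos'])
im=np.asarray(c['img'])[130:260,230:360]; cv2.imwrite('pics/s9z.png',cv2.resize(im,None,fx=4,fy=4,interpolation=cv2.INTER_CUBIC)[...,::-1])
E
```

```text
[-1.58604795  0.3701223   1.56551807] [ 0.48399938 -0.01600064  0.02267527]
```

View pics/s9z.png

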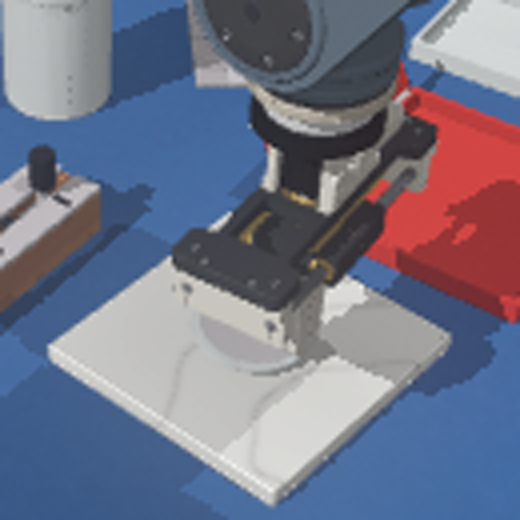

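The tip is at 22.7 mm with only about 2 N, so the lid is giving way. I press further until the rim touches.

>>> apply_moves(
  motion=[
    [[1,0,0.001,0,0],[1,0,0.001,0,0],[1,0,0.0005,0,0],[1,0,0,0,0],[1,0,0,0,0],[1,0,0,0,0]],
  ],
)

```text
t: 19.98
tcp_pos: [0.4841, -0.016, 0.0209]
ee_rot: [-1.209, -1.209, 1.209]
wrist_force: [-6.1, 0.7, 16.7]
finger_gap: 0.0004
```

```bash
python3 - <<'E'
from h import *
c=shot('side'); o=arm.get_obs(); print(o['wrist_force'],o['tcp_pos'])
im=np.asarray(c['img'])[130:260,230:360]; cv2.imwrite('pics/s10z.png',cv2.resize(im,None,fx=4,fy=4,interpolation=cv2.INTER_CUBIC)[...,::-1])
E
```

```text
[-7.31371096  0.36997885 16.86729812] [ 0.48406611 -0.01601547  0.02087068]
```

View pics/s10z.png

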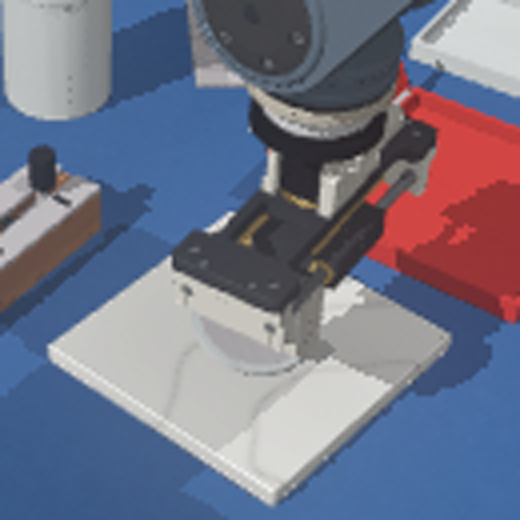

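Stopped at 20.9 mm under 17 N, over 3 mm below the level top, so this lid is warped and goes in the box. I regrip it.

>>> apply_moves(
  motion=[
    [[1,0,-0.005,0,0],[1,0,-0.01,0,0],[0.3,0,-0.03,0,0],[0.3,0,0,-0.03,0],[0.3,0,0,0,0],[0.3,0,0.02,0,0],[0.3,0,0.0175,0,0],[0.3,0,0,0,0],[1,0,0,0,0],[1,0,0,0,0],[1,0,0,0,0],[1,0,-0.02,0,0],[1,0,-0.03,0,0],[1,0,-0.02,0,0],[1,0,0,0,0]],
  ],
)

```text
t: 21.9
tcp_pos: [0.5147, -0.016, 0.0988]
ee_rot: [-1.211, -1.211, 1.208]
wrist_force: [1.0, 0.1, -1.2]
finger_gap: 0.0156
```

```bash
python3 - <<'E'
from h import *
c=shot('side'); o=arm.get_obs(); print(o['wrist_force'],o['tcp_pos'],o['finger_gap'])
im=np.asarray(c['img'])[110:260,230:380]; cv2.imwrite('pics/s11z.png',cv2.resize(im,None,fx=4,fy=4,interpolation=cv2.INTER_CUBIC)[...,::-1])
E
```

```text
[-0.33438167 -0.11766903 -2.21020249] [ 0.51411816 -0.01600572  0.09768523] 0.015329813125446493
```

View pics/s11z.png

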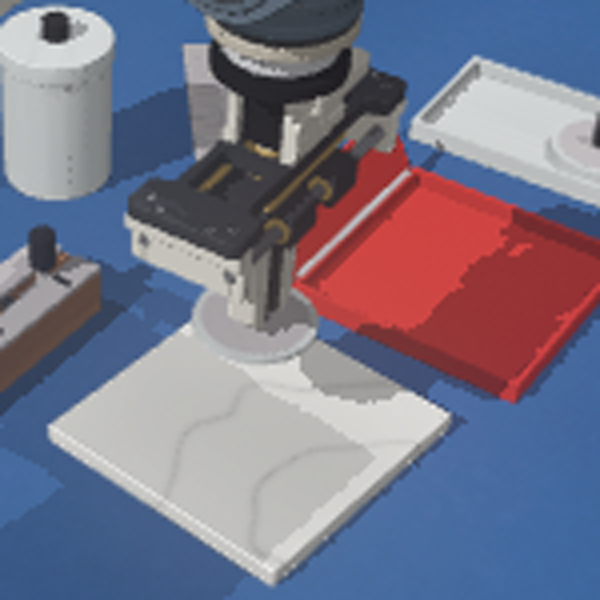

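>>> apply_moves(
  motion=[
    [[1,-0.044,0,0.02,0],[1,-0.044,0,0.02,0],[1,-0.044,0,0.02,0],[1,-0.044,0,0.019,0],[1,0,0,0,0],[1,0,0,0,0],[1,0,0.03,0,0],[1,0,0.03,0,0],[1,0,0.019,0,0],[1,0,0,0,0],[0.3,0,0,0,0],[0.3,0,0,0,0],[0.3,0,0,0,0],[0.3,0,-0.03,0,0],[0.3,0,-0.05,0,0],[0.3,0.05,0,0,0],[0.3,0.05,0,0,0],[0.3,0.05,0,-0.02,0],[0.3,0,0,0,0],[0.3,0,0,0,0]],
  ],
)

```text
t: 24.45
tcp_pos: [0.4549, -0.0423, 0.0987]
ee_rot: [-1.209, -1.21, 1.21]
wrist_force: [-0.4, -0.6, -0.0]
finger_gap: 0.0323
```

```bash
python3 - <<'E'
from det import *
t=shot('top','t12'); print(lids(t)); print(lids(shot('side'))); print(arm.get_obs()['tcp_pos'])
im=np.asarray(t['img'])[130:300,120:440]; cv2.imwrite('pics/t12z.png',cv2.resize(im,None,fx=2.5,fy=2.5,interpolation=cv2.INTER_CUBIC)[...,::-1])
E
```

```text
[((141, 196, 27, 27), array([0.5553, 0.3241, 0.0397]), array([0.5546, 0.3232]))]
[((171, 286, 38, 34), array([0.5565, 0.3282, 0.0416]), array([0.5559, 0.3286])), ((337, 180, 29, 19), array([ 0.4387, -0.1938,  0.04  ]), array([ 0.4402, -0.1935]))]
[ 0.45478568 -0.04293791  0.09867455]
```

View pics/t12z.png

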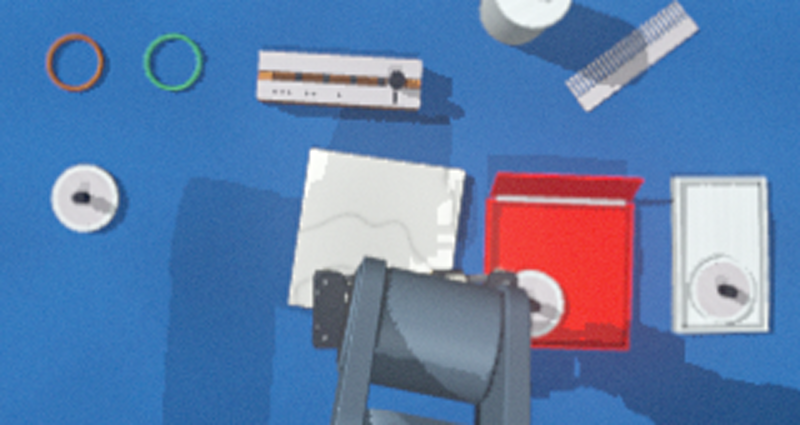

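The warped lid lies in the box near (535,300). Now the third lid.

>>> apply_moves(
  motion=[
    [[0.3,0.046,0,-0.0125,0],[0.3,0.046,0,-0.0125,0],[0.3,0.046,0,-0.0125,0],[0.3,0.046,0,-0.0125,0],[0.3,0.046,0,-0.0125,0],[0.3,0.046,0,-0.0125,0],[0.3,0.046,0,-0.0125,0],[0.3,0.046,0,-0.0125,0],[0.3,0,0,0,0],[0.3,0,0,0,0]],
  ],
)

```text
t: 25.8
tcp_pos: [0.555, 0.3245, 0.0982]
ee_rot: [-1.209, -1.208, 1.209]
wrist_force: [-0.5, -0.1, -0.3]
finger_gap: 0.0324
```

```bash
python3 - <<'E'
from det import *
c=shot('wrist','w13'); print(lids(c)); print(arm.get_obs()['tcp_pos'], proj(c,[.555,.325,.01]))
h=cv2.cvtColor(c['img'],cv2.COLOR_RGB2HSV); m=(h[...,1]<70)&(h[...,2]>90); m[228:]=0
for k in blobs(c,m): print(cv2.boundingRect(k))
E
```

```text
[((0, 197, 21, 78), array([0.5996, 0.0675, 0.0433]), array([0.6025, 0.0781]))]
[0.55503962 0.32434446 0.09840996] [257.65104977 194.3984513 ]
(205, 151, 104, 77)
```

View pics/w13.png

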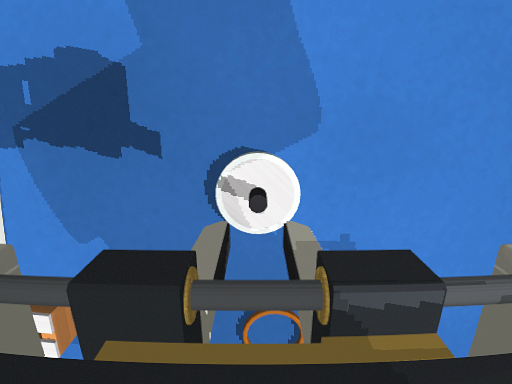

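The lid is under the gripper at (258,193), as predicted.

>>> apply_moves(
  motion=[
    [[0.3,0,0.03,0,0],[0.3,0,0.035,0,0],[0.3,0,0.0195,0,0],[0.3,0,0,0,0],[1,0,0,0,0],[1,0,0,0,0],[1,0,0,0,0],[1,0,0,0,0],[1,0,-0.02,0,0],[1,0,-0.03,0,0],[1,-0.049,0,0.006,0],[1,-0.049,0,0.006,0],[1,-0.049,0,0.006,0],[1,-0.049,0,0.006,0],[1,-0.048,0,0.006,0],[1,-0.048,0,0.006,0],[1,-0.048,0,0.006,0],[1,0,0,0,0],[1,0,0,0,0]],
  ],
)

```text
t: 28.22
tcp_pos: [0.5134, -0.0137, 0.0649]
ee_rot: [-1.21, -1.21, 1.209]
wrist_force: [0.0, -0.0, -0.4]
finger_gap: 0.0154
```

```bash
python3 - <<'E'
from h import *
c=shot('side'); o=arm.get_obs(); print(o['wrist_force'],o['finger_gap'],o['tcp_pos'])
im=np.asarray(c['img'])[130:260,230:360]; cv2.imwrite('pics/s14z.png',cv2.resize(im,None,fx=4,fy=4,interpolation=cv2.INTER_CUBIC)[...,::-1])
E
```

```text
[-0.28878372  0.92673254 -1.48461844] 0.015353100146987413 [ 0.51334815 -0.01326011  0.0647238 ]
```

View pics/s14z.png

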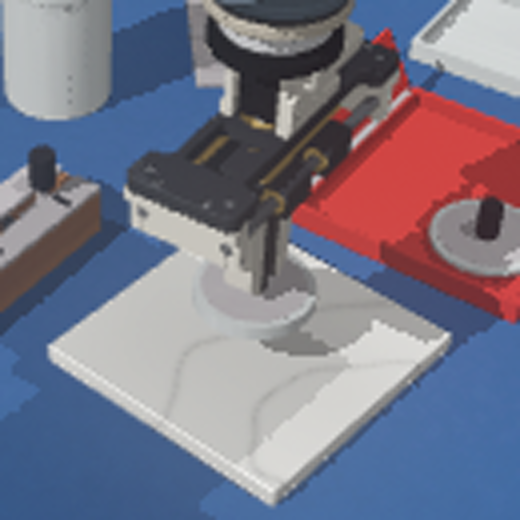

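>>> apply_moves(
  motion=[
    [[1,0,0.02,0,0],[1,0,0.016,0,0],[1,0,0,0,0],[1,0,0,0,0],[0.3,0,0,0,0],[0.3,0,0,0,0],[0.3,0,-0.02,0,0],[0.3,0,-0.03,0,0],[1,0,0,0.03,0],[1,0,0,0,0],[1,0,0.02,0,0],[1,0,0.03,0,0],[1,0,0,0,0],[1,0,0,0,0]],
  ],
)

```text
t: 30.02
tcp_pos: [0.4838, -0.0141, 0.0288]
ee_rot: [-1.21, -1.21, 1.209]
wrist_force: [0.1, -0.3, 0.5]
finger_gap: 0.0008
```

```bash
python3 - <<'E'
from det import *
t=shot('top','t15'); print(arm.get_obs()['tcp_pos'])
E
```

```text
[ 0.48384377 -0.01409255  0.02903901]
```

View pics/t15.png

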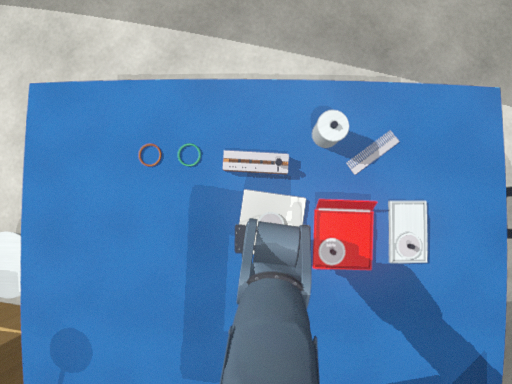

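Both put-away lids are still in place, at (332,251) and (408,245), and no other lids are in sight. Now I press.

>>> apply_moves(
  motion=[
    [[1,0,0.004,0,0],[1,0,0.001,0,0],[1,0,0.001,0,0],[1,0,0,0,0],[1,0,0,0,0],[1,0,0,0,0]],
  ],
)

```text
t: 30.82
tcp_pos: [0.4837, -0.0141, 0.0241]
ee_rot: [-1.21, -1.21, 1.209]
wrist_force: [-7.9, 0.8, 29.5]
finger_gap: 0.0004
```

29.5 N with the tip at z = 0.0241 and not tipping, so this lid is sound. It goes in the tray's far half.

>>> apply_moves(
  motion=[
    [[1,0,-0.015,0,0],[0.3,0,-0.03,0,0],[0.3,0,0,-0.03,0],[0.3,0,0,0,0],[0.3,0,0.02,0,0],[0.3,0,0.02,0,0],[0.3,0,0,0,0],[1,0,0,0,0],[1,0,0,0,0],[1,0,0,0,0],[1,0,-0.02,0,0],[1,0,-0.04,0,0],[1,0,-0.04,0,0],[1,0,0,0,0]],
  ],
)

```text
t: 32.58
tcp_pos: [0.5145, -0.0141, 0.1297]
ee_rot: [-1.213, -1.213, 1.207]
wrist_force: [1.1, 0.8, -1.1]
finger_gap: 0.0154
```

```bash
python3 - <<'E'
from det import *
o=arm.get_obs(); print(o['tcp_pos'],o['finger_gap'],o['wrist_force'])
c=shot('side'); im=np.asarray(c['img'])[90:260,230:400]; cv2.imwrite('pics/s16z.png',cv2.resize(im,None,fx=3.5,fy=3.5,interpolation=cv2.INTER_CUBIC)[...,::-1])
E
```

```text
[ 0.51447968 -0.01414155  0.1297444 ] 0.015447471902683587 [ 1.13951781  0.75815246 -1.14786993]
```

View pics/s16z.png

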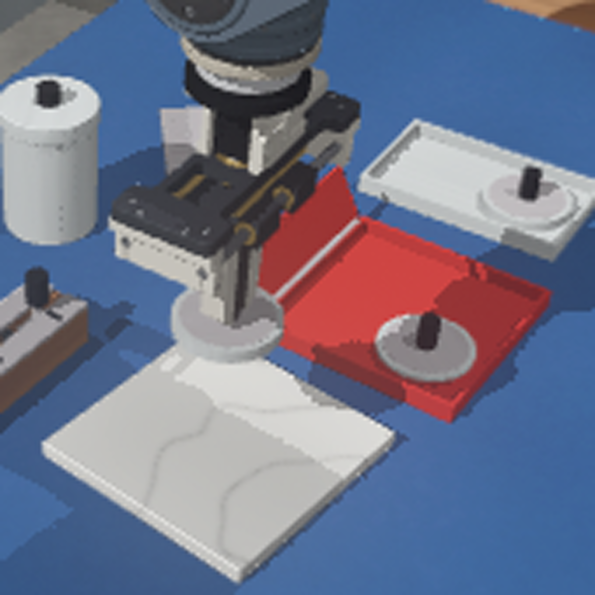

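>>> apply_moves(
  motion=[
    [[1,-0.045,0,-0.0025,0],[1,-0.045,0,-0.0025,0],[1,-0.045,0,-0.0025,0],[1,-0.045,0,-0.0025,0],[1,-0.045,0,-0.0025,0],[1,-0.045,0,-0.0025,0],[1,-0.045,0,-0.0025,0],[1,-0.045,0,-0.0025,0],[1,-0.044,0,-0.0025,0],[1,0,0,0,0],[1,0,0,0,0]],
  ],
)

```text
t: 34.0
tcp_pos: [0.535, -0.417, 0.1255]
ee_rot: [-1.206, -1.209, 1.209]
wrist_force: [-0.1, 0.0, -1.1]
finger_gap: 0.0154
```

```bash
python3 - <<'E'
from det import *
o=arm.get_obs(); print(o['tcp_pos'],o['finger_gap'],o['wrist_force'])
shot('wrist','w17')
E
```

```text
[ 0.53504968 -0.41703028  0.12545116] 0.015448494736047202 [-0.1392744   0.0218603  -1.12292556]
```

View pics/w17.png

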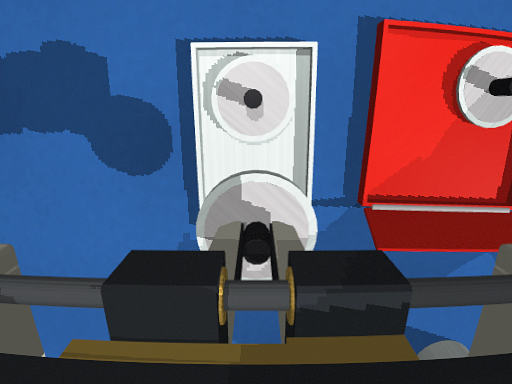

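```bash
python3 - <<'E'
from det import *
c=shot('wrist')
print(onz(c,250.5,98,.014),onz(c,252,99,.040)); print(onz(c,192,43,.016),onz(c,316,43,.016))
E
```

```text
[ 0.45160438 -0.42258581  0.014     ] [ 0.45313313 -0.42092321  0.04      ]
[ 0.40512449 -0.47306262  0.016     ] [ 0.40503351 -0.36573107  0.016     ]
```

>>> apply_moves(
  motion=[
    [[1,-0.002,0.03,-0.001,0],[1,0,0.035,0,0],[1,0,0.025,0,0],[1,0,0.0165,0,0],[1,0,0,0,0],[1,0,0,0,0],[0.3,0,0,0,0],[0.3,0,0,0,0],[0.3,0,0,0,0],[0.3,0,-0.03,0,0],[0.3,0,-0.05,0,0],[0.3,0,-0.03,0,0],[0.3,0.05,0,0,0],[0.3,0.05,0,0,0],[0.3,0.05,0,0,0],[0.3,0.05,0,0,0],[0.3,0,0,0,0]],
  ],
)

```text
t: 36.22
tcp_pos: [0.5366, -0.2173, 0.131]
ee_rot: [-1.207, -1.212, 1.211]
wrist_force: [-0.3, -0.1, 0.7]
finger_gap: 0.0323
```

```bash
python3 - <<'E'
from det import *
t=shot('top'); print(arm.get_obs()['tcp_pos'])
im=np.asarray(t['img'])[100:280,200:440]; cv2.imwrite('pics/t18z.png',cv2.resize(im,None,fx=3.3,fy=3.3,interpolation=cv2.INTER_CUBIC)[...,::-1])
c=shot('side'); im=np.asarray(c['img'])[90:260,180:430]; cv2.imwrite('pics/s18z.png',cv2.resize(im,None,fx=3.2,fy=3.2,interpolation=cv2.INTER_CUBIC)[...,::-1])
E
```

```text
[ 0.53684259 -0.2190862   0.13106879]
```

View pics/t18z.png

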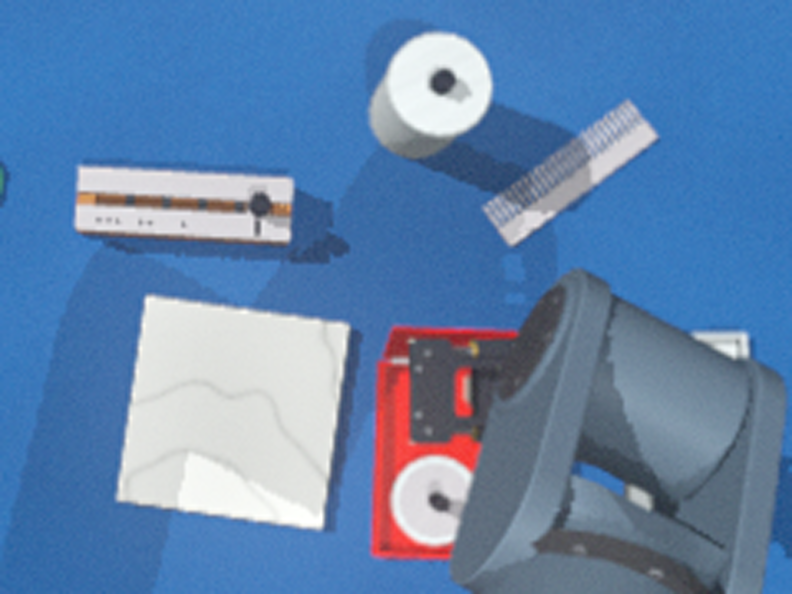

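View pics/s18z.png

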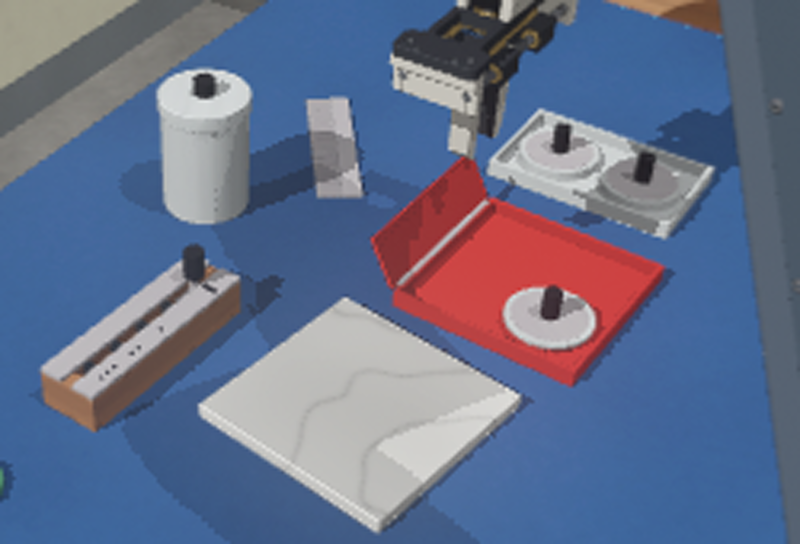

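All three lids are put away: the warped one in the box, the two sound ones in the tray. Now I locate the tally and its rider.

```bash
python3 - <<'E'
from det import *
from scipy.spatial.transform import Rotation as Ro
t=shot('top'); L,Rd,h=masks(t)
for k in blobs(t,L):
    x,y,w,hh=cv2.boundingRect(k)
    if 215<x<235 and 140<y<160:
        P=np.array([onz(t,u,v,.038)[:2] for u,v in k[:,0]],dtype=np.float32); r=cv2.minAreaRect(P); print('tally',r,cv2.boxPoints(r).round(4).tolist())
d=(h[...,2]<75).astype(np.uint8)
d[:152]=0;d[172:]=0;d[:,:268]=0;d[:,290:]=0
for k in blobs(t,d,5): 
    print('knob top',cv2.boundingRect(k),onz(t,*k[:,0].mean(0),.068).round(4))
s=shot('side'); hs=cv2.cvtColor(s['img'],cv2.COLOR_RGB2HSV); d=(hs[...,2]<75); d[:160]=0;d[184:]=0;d[:,:230]=0;d[:,250:]=0
for k in blobs(s,d,5):
    x,y,w,hh=cv2.boundingRect(k); print('knob side',(x,y,w,hh)); 
    o1,d1=ray(s,x+w/2-.5,y+4)
    print(onz(s,x+w/2-.5,y+3.5,.070),onz(s,x+w/2-.5,y+hh/2,.057))
# comb, canister check later
E
```

```text
tally ((0.6909388899803162, 0.02950984239578247), (0.18506304919719696, 0.05807461217045784), 87.23567962646484) [[0.6575000286102295, -0.061500001698732376], [0.715499997138977, -0.06430000066757202], [0.724399983882904, 0.12049999833106995], [0.6664000153541565, 0.12330000102519989]]
knob side (238, 167, 6, 11)
[ 0.68396529 -0.02611074  0.07      ] [ 0.68892051 -0.03244359  0.057     ]
```

>>> apply_moves(
  motion=[
    [[0.3,0.046,-0.02,0,0],[0.3,0.046,-0.02,0,0],[0.3,0.046,0,0,0],[0.3,0.047,0,0,0],[0.3,0,0,0,0.162],[0.3,0,0,0,0.162],[0.3,0,0,0,0.162],[0.3,0,0,0,0.162],[0.3,0,0,0,0.162],[0.3,0,0,0,0.162],[0.3,0,0,0,0.162],[0.3,0,0,0,0.162],[0.3,0,0,0,0.162],[0.3,0,0,0,0.161],[0.3,0,0,0,0],[0.3,0,0,0,0]],
  ],
)

```text
t: 38.42
tcp_pos: [0.5367, -0.0355, 0.1706]
ee_rot: [-1.571, 0.036, -0.036]
wrist_force: [-0.3, -0.3, 0.1]
finger_gap: 0.0324
```

>>> apply_moves(
  motion=[
    [[0.3,0.04,0.01,0,0],[0.3,0.04,0.01,0,0],[0.3,0.04,0.01,0,0],[0.3,0.032,0.01,0.007,0],[0.3,0,0,0,0],[0.3,0,0,0,0]],
  ],
)

```text
t: 39.17
tcp_pos: [0.6882, -0.0355, 0.1305]
ee_rot: [-1.571, 0.037, -0.036]
wrist_force: [-0.4, -1.0, 0.2]
finger_gap: 0.032
```

```bash
python3 - <<'E'
from det import *
from scipy.spatial.transform import Rotation as R
o=arm.get_obs(); print(o['tcp_pos'],R.from_rotvec(o['ee_rot']).as_matrix().round(3)); shot('wrist','w20')
t=shot('top','t20')
E
```

```text
[ 0.68817085 -0.03546715  0.13052117] [[ 0.999 -0.001  0.047]
 [-0.047 -0.     0.999]
 [-0.001 -1.    -0.   ]]
```

View pics/w20.png

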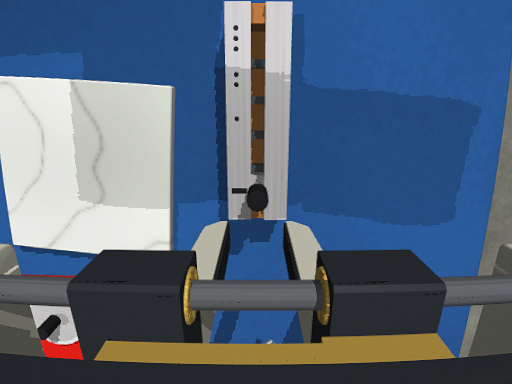

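View pics/t20.png

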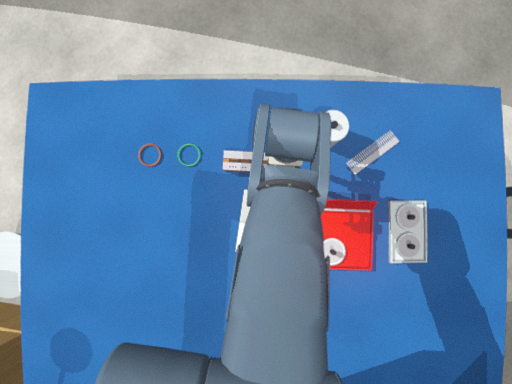

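The rider's knob is at about (257,197) in the wrist view, and the slot runs straight up the picture at column 258. The tally dots (1, 2, 3) sit up the slot beside their notches.

```bash
python3 - <<'E'
from det import *
c=shot('wrist'); hs=cv2.cvtColor(c['img'],cv2.COLOR_RGB2HSV); d=(hs[...,2]<45); d[:182]=0;d[214:]=0;d[:,:246]=0;d[:,270:]=0
for k in blobs(c,d,5): print(cv2.boundingRect(k))
for z in(.07,.044): print(z,onz(c,257.5,197,z).round(4))
for u,v in((224,1),(293,1),(228,219),(287,219),(237,118.5)): print(onz(c,u,v,.038).round(4))
im=c['img'][150:230,220:300]; cv2.imwrite('pics/w20z.png',cv2.resize(im,None,fx=6,fy=6,interpolation=cv2.INTER_CUBIC)[...,::-1])
E
```

```text
(247, 184, 21, 27)
0.07 [ 0.6891 -0.031   0.07  ]
0.044 [ 0.6888 -0.0391  0.044 ]
[0.6698 0.1222 0.038 ]
[0.7243 0.1197 0.038 ]
[ 0.6602 -0.0612  0.038 ]
[ 0.7154 -0.0638  0.038 ]
[0.6745 0.03   0.038 ]
```

View pics/w20z.png

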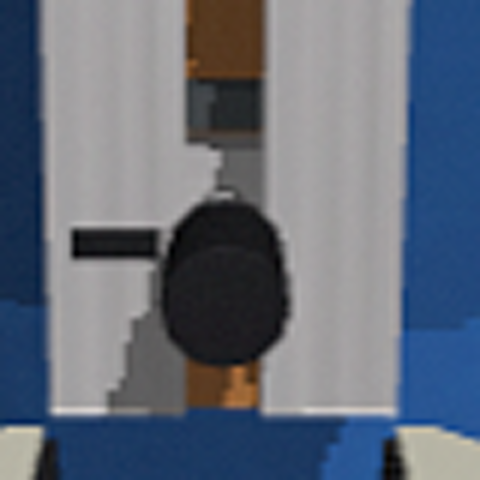

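>>> apply_moves(
  motion=[
    [[0.3,0.001,0.03,0.001,0],[0.3,0,0.03,0,0],[0.3,0,0.0235,0,0],[0.3,0,0,0,0],[1,0,0,0,0],[1,0,0,0,0],[1,0,0,0,0],[1,0,0,0,0]],
  ],
  squeeze=25,
)

```text
t: 40.33
tcp_pos: [0.6904, -0.0344, 0.0485]
ee_rot: [-1.571, 0.036, -0.039]
wrist_force: [-1.7, -0.1, 6.1]
finger_gap: 0.0173
```

>>> apply_moves(
  motion=[
    [[1,0,-0.004,0,0],[1,0,-0.004,0,0],[1,0,-0.004,0,0],[1,0,0,0,0],[1,0,0,0,0],[1,0,0,0,0]],
  ],
)

```text
t: 41.08
tcp_pos: [0.6896, -0.0343, 0.0589]
ee_rot: [-1.57, 0.038, -0.037]
wrist_force: [-0.0, -0.1, -1.7]
finger_gap: 0.0175
```

```bash
python3 - <<'E'
from det import *
o=arm.get_obs(); print(o['tcp_pos'],o['finger_gap'],o['wrist_force'])
c=shot('side'); im=np.asarray(c['img'])[110:240,170:300]; cv2.imwrite('pics/s21z.png',cv2.resize(im,None,fx=4,fy=4,interpolation=cv2.INTER_CUBIC)[...,::-1])
E
```

```text
[ 0.68964754 -0.03433512  0.05892035] 0.017529327855334162 [-0.03576111 -0.06520237 -1.70139082]
```

View pics/s21z.png

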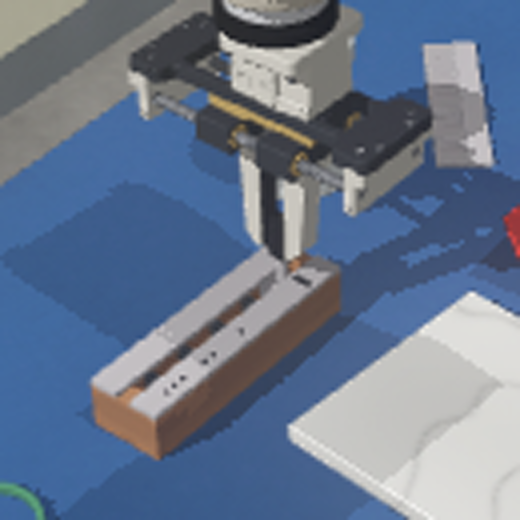

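The rider is lifted in the fingers. I raise it slightly more and then slide 64 mm along the slot.

>>> apply_moves(
  motion=[
    [[1,0,-0.001,0,0],[1,0,0,0,0],[1,0,0,0.016,0],[1,0,0,0.016,0],[1,0,0,0.016,0],[1,0,0,0.016,0],[1,0,0,0,0],[1,0,0,0,0],[1,0,0,0,0]],
  ],
)

```text
t: 42.25
tcp_pos: [0.6928, 0.029, 0.0601]
ee_rot: [-1.571, 0.038, -0.038]
wrist_force: [-1.2, 0.1, -1.3]
finger_gap: 0.0169
```

```bash
python3 - <<'E'
from det import *
o=arm.get_obs(); print(o['tcp_pos'],o['finger_gap'],o['wrist_force'])
c=shot('side'); im=np.asarray(c['img'])[110:240,170:300]; cv2.imwrite('pics/s22z.png',cv2.resize(im,None,fx=4,fy=4,interpolation=cv2.INTER_CUBIC)[...,::-1])
shot('wrist','w22')
E
```

```text
[0.69283561 0.02900541 0.06013029] 0.01693700905725565 [-1.16202328  0.09389371 -1.25238068]
```

View pics/s22z.png

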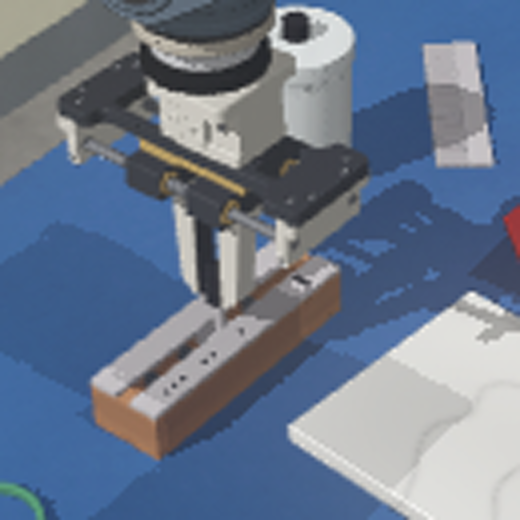

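View pics/w22.png

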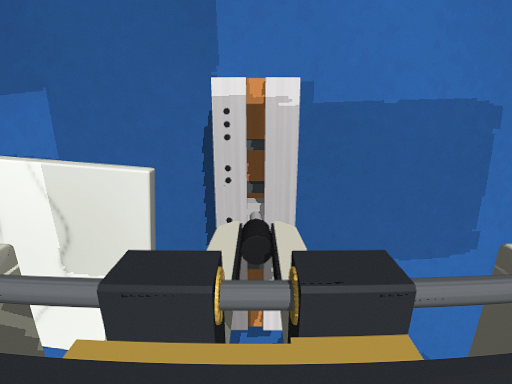

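The rider is beside the single dot at (229,220). I lower it.

>>> apply_moves(
  motion=[
    [[1,0,0.004,0,0],[1,0,0.004,0,0],[1,0,0.0035,0,0],[1,0,0,0,0],[1,0,0,0,0]],
  ],
)

```text
t: 42.98
tcp_pos: [0.6928, 0.0296, 0.0485]
ee_rot: [-1.57, 0.038, -0.038]
wrist_force: [0.9, -0.3, -1.6]
finger_gap: 0.0171
```

It went down 11.6 mm with no resistance, so the foot is in the notch. I release and lift away.

>>> apply_moves(
  motion=[
    [[0.3,0,0,0,0],[0.3,0,0,0,0],[0.3,0,0,0,0],[0.3,0,-0.03,0,0],[0.3,0,-0.05,0,0],[0.3,0,-0.03,0,0],[0.3,0,0,0,0],[0.3,-0.05,0,0,0],[0.3,-0.05,0,0,0],[0.3,-0.05,0,0,0],[0.3,-0.05,0,0,0],[0.3,-0.05,0,0,0],[0.3,-0.03,0,0,0],[0.3,0,0,0,0],[0.3,0,0,0,0]],
  ],
)

```text
t: 44.85
tcp_pos: [0.4137, 0.043, 0.1583]
ee_rot: [-1.57, 0.038, -0.038]
wrist_force: [-0.1, 0.5, 0.5]
finger_gap: 0.0327
```

```bash
python3 - <<'E'
from det import *
o=arm.get_obs(); print(o['tcp_pos'],o['finger_gap'],o['wrist_force'])
c=shot('side'); im=np.asarray(c['img'])[90:260,180:430]; cv2.imwrite('pics/s23z.png',cv2.resize(im,None,fx=3.2,fy=3.2,interpolation=cv2.INTER_CUBIC)[...,::-1])
print('exp seated knob top px (side)',proj(c,[.6924,.0293,.070]),'unseated',proj(c,[.6924,.0293,.079]))
t=shot('top','t23'); im=np.asarray(t['img'])[100:280,130:440]; cv2.imwrite('pics/t23z.png',cv2.resize(im,None,fx=2.58,fy=2.58,interpolation=cv2.INTER_CUBIC)[...,::-1])
hs=cv2.cvtColor(c['img'],cv2.COLOR_RGB2HSV); d=(hs[...,2]<75); d[:160]=0;d[200:]=0;d[:,:205]=0;d[:,250:]=0
for k in blobs(c,d,15): print(cv2.boundingRect(k))
E
```

```text
[0.41373952 0.04296157 0.15831288] 0.03268220090642505 [-0.05604077  0.53743941  0.50988667]
exp seated knob top px (side) [224.83998244 180.40660453] unseated [224.69155223 177.64384758]
(221, 179, 8, 12)
```

View pics/s23z.png

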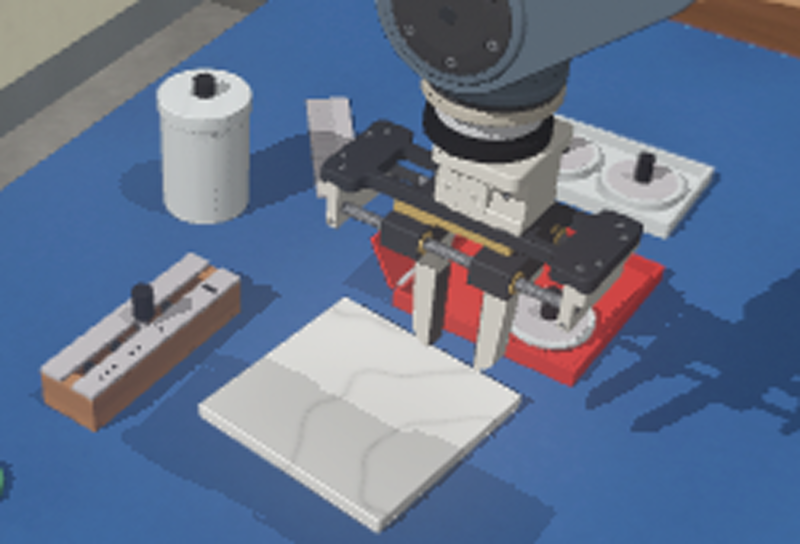

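View pics/t23z.png

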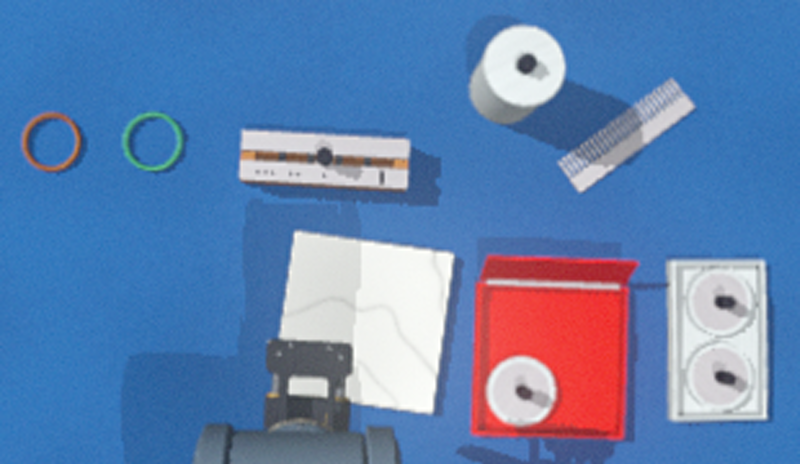

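```bash
python3 - <<'E'
from det import *
c=shot('side'); print(proj(c,[.6893,-.0347,.07]))
def bb(im,y0,y1,x0,x1):
    hs=cv2.cvtColor(im,cv2.COLOR_RGB2HSV); d=hs[...,2]<75; d[:y0]=0;d[y1:]=0;d[:,:x0]=0;d[:,x1:]=0
    ys=np.where(d); return [cv2.boundingRect(k) for k in blobs(c,d,15)]
print(bb(cv2.imread('pics/side0.png')[...,::-1].copy(),160,184,230,250), bb(c['img'],170,197,210,240))
t=shot('top')
def red(im):
    hs=cv2.cvtColor(im,cv2.COLOR_RGB2HSV);
E
```

```text
[240.80035656 168.11082907]
[(238, 167, 6, 11)] [(222, 179, 7, 12)]
```

The seated check agrees: the knob top is 1.4 px above its projection now, against 1.1 px when it was parked. A rider still standing on the floor would be about 2.8 px higher.

```bash
python3 -c "
from bench import arm
print(arm.close_job())"
```

```text
the job is handed in; nothing more can be done
None
```

I tested all three lids I could see on the bench, put them away, set the tally to one warped lid, and handed the job in at about 45 s. The hand-in gave no verdict.

| Lid (in test order) | Press result | Put away in |
|---|---|---|
| First | Stayed level: 42 N with the tip stopped at 24 mm | Tray |
| Second | Tipped: gave way at about 2 N, then stopped at 20.9 mm under 17 N | Red flap box |
| Third | Stayed level: 29.5 N with the tip stopped at 24 mm | Tray |

- **Tally:** I lifted the rider out of parking and moved it 64 mm to the one-dot notch. It went down 11.6 mm with no resistance. In the side view the knob sits at its seated height, to within a third of a pixel of how it looked when parked.
- **Final pictures:** Both sound lids are in the tray and the warped one in the box, all knob up. The comb, bangles and canister look unmoved, though I judged that by eye and did not measure it.
- **Disagreements:** The side and top cameras placed the lids up to 4 mm apart. I relied on the wrist camera for the first two grasps and the tray drops, and it agreed with the averaged position for the third. No other check failed or disagreed, and I saw no knocked lid or grip slip.

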